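# Refit the pump's knob and hold it pressed to prime

### The arm

A 7-joint arm with a two-finger parallel gripper is mounted at the origin on a cart in front of the work surface, level with it; the furniture and walls round the work are solid. World frame = base frame: x ahead of the robot, y to its left, z up, the work surface at z = 0. Lengths are in m, angles in rad, forces in N, time in s.
With the tool pointing down it reaches from about 0.4 to 0.85 m from the base axis. Payload 10.4 kg.
Tool frame: the origin (TCP) lies on the centre line of the jaws, within the pads' length; the fingertips stand 11 mm ahead of it and the grasp point (between the pads) lies 8 mm behind it; z points along the fingers, y is the line along which they close (so a half turn about z gives the same grasp; the last joint's range is limited). The gripper opens to 87 mm and grips with 3 to 60 N. Pads are 19 mm wide; open, the fingers measure 117 mm over their backs; the gripper's body (75 mm by 190 mm) begins 51 mm behind the grasp point.
Start: joints at [1.314, 0.332, -0.065, 1.46, 0.022, 1.35, -0.088], TCP at [0.145, -0.608, 0.234] pointing down, gripper open.
Joint ranges: [-2.6, 2.6], [-0.5, 2.12], [-1.47, 1.34], [0.16, 2.42], [-1.27, 4.41], [0.06, 2.06], [-2.6, 2.6]. Speed limits (rad/s): [2.22, 2.22, 2.79, 2.79, 3.14, 3.14, 3.14].

### API

Orientations are given as a unit quaternion [x, y, z, w].
In Python, from bench import r gives the robot as it stands.
- The arm moves only by the shell command python3 -m pendant 'ROWS' [OPENING] [FORCE]. ROWS is JSON, a list of rows, each a list of 4 numbers: the shift along the tool's x, y, z in m, then the turn about the tool's z in rad. A call has 1 to 8 rows; each row shifts and turns the commanded pose from where the row before left it, along the tool's axes as they then stand; what a row does not reach is not made up. A row lasts 1/12 s, in which the tool goes at most 41.7 mm and 7.16 degrees, less where a joint would pass 70% of its speed; a pose out of reach is approached as far as the arm can. A call with a gripper value outside its range is refused whole. OPENING is the opening, from 0 (shut) to 1 (fully open), set as the call begins (- or left out, the last holds). The fingers move at their own pace and stop on an object; FORCE is the grip in N (left out, the last holds). Time passes only in rows, so rows that do not move let the fingers close. It gives the time, the measured TCP pose, the force, the opening and the grip force at its end, in the units of the state.
- r.read_state(): the state, without advancing time (a new reading comes with each control period).
- r.camera(name): name is "scene" or "side" or "wrist"; returns a dict with "img" (400x640x3 uint8, red, green, blue), "camera_matrix" (3x3 intrinsics, pixels), "xyz" and "attitude" of the camera in the world. Camera axes: x right, y down, z forward; pixel columns grow to the right and rows downward; lengths in m; the calibration is good to about 2 mm. A picture is of the moment at which its call begins. There is no depth.
- r.close_job(): hands the job in; it is judged then, once.
Trained networks look in the newest picture that a camera, given by its name, has taken for a name from the list of things; names that differ only in an ending like _2 or _b are one class to them, and where a whole thing is asked for, a point or a joint stands for the part that bears it (a point fixed in the world has none). Each returns a list of dicts, best first, with "score" (0 to 1); they miss things now and then, are a little off and sometimes report something else, mostly with a low value. They report only what shows in the picture. A call takes as long as a camera call. They do not tell look-alikes from the thing itself.
- r.outline_of(thing, camera): "mask" (400x640 bool, what is visible of it) and "bbox" ([centre column, centre row, width, height] in pixels, round what is visible of it).
The state is a dict: "time": time; "joint_positions": joint angles; "joint_vel": joint speeds; "joint_torque": joint torques, N m; "ee_pos": TCP position; "eef_rot": TCP orientation; "ft_force": force on the tool from outside, world axes, zero at the start; "torque": the same for the moment, N m; "width": finger opening in m; "grip_force": force on a finger pad.
Only numpy, scipy, OpenCV 4.12 (cv2) and the standard library are available. Lean on these libraries where they do the work, as an engineer would, in place of code of your own. Each camera call takes 0.05 s, during which the arm holds its last target. There are 200 camera calls.

### The job

The control knob of the small pump on the bench has come off. Pick it up, turn it so that the D-shaped bore in its underside sits squarely flat to flat on the bare spindle on top of the pump, and push it fully on, not forced on askew; then keep pushing so that the knob and the sprung spindle go down as far as they will, and hold them there for at least three seconds without a break to prime the pump. Finish while still holding the knob pressed down, do not let go, and leave the petri dish, the vial and the resin block where they are.

Things in the scene. Friction and masses are not known exactly. Their poses are not given: they have to be found in the camera images.
- pump: Pump: white box 100 (x) x 80 (y) x 80 mm tall, fixed to the bench; it stands in a different place and yaw each time. Origin at the centre of its underside, z up; its front (grey round pump head, which sticks out 17 mm) faces its -x. The bare steel spindle stands upright on its top, 10 mm in front of its centre (at -10, 0 in its frame), rising 24 mm above the 80 mm high top while unpressed.
- shelf_corner (a point): Near right lower corner of the bench's fixed reagent shelf board, 243 to 265 mm above the bench; the board covers all beyond x = 0.51 m between y = -0.17 and 0.05 m: keep the arm clear of it. Behind the pump, beyond x = 0.60 m, stands an open slide box up to 120 mm tall.
- spindle_tip (a point): Centre of the top of the bare spindle (on the axis of its round part). The spindle is a D-shaft of 16 mm diameter with one flat 4 mm from its axis, round edge at the top chamfered 1.5 mm, flat edge 0.5 mm. Axes: z up, +x points out of the flat (horizontally, perpendicular to it); the flat looks roughly to the pump's front, towards the robot.
- spindle (a joint): Turn of the spindle about the vertical, rad, 0 = flat looking straight to the pump's front (pump's -x), positive anticlockwise seen from above; range -1.2 to 1.2. It is stiff (0.3 N m of friction) and stays where it is; it is at a different angle each time and need not be turned.
- plunger (a joint): How far the spindle is pushed down against its spring, m: 0 = up, 0.006 = fully down at its stop. The spring pushes back with 4 N at the start of the travel, 10 N at the end.
- knob_center (a point): Centre of the loose grey knob, half-way up (20 mm above its underside). The knob stands on the bench, bore down. Round skirt 44 mm in diameter and 20 mm tall; on it a straight grip bar 14 mm thick (y), 49 mm long (x, from -22 to the nose at +27) and 20 mm tall (from 20 to 40 mm above the underside), both faces free to be pinched from above. Axes: z up, x along the bar, +x towards the bar's pointed nose (with a fine pointer line on top).
- knob_bore (a point): Centre of the ceiling of the bore, 14 mm above the knob's underside on its axis; it rests on the spindle's tip when the knob is fully on. The bore, open below, is a D: 17.6 mm diameter, 14 mm deep, with its flat wall 4.8 mm from the axis on the nose side. So the knob goes on freely only with its nose pointing the way the spindle's flat looks (same +x), give or take 6 degrees. The knob then stands 10 mm clear of the pump's top, 4 mm with the spindle fully down.
- knob_nose (a point): Point of the knob's nose, 27 mm from its axis towards +x, 30 mm above its underside.
- knob: The loose knob (60 g), origin at the centre of its underside; z up, +x towards the nose.
- petri: Bystander: petri dish with lid, 68 mm across, 15 tall; origin at the centre of its underside.
- vial: Bystander: standing specimen vial, 23 mm across, 60 tall; origin at the centre of its underside.
- block: Bystander: clear resin specimen block, 28 x 44 x 19 mm; origin at the centre of its underside.
Things that resemble listed ones, but are neither listed nor needed, are in the scene too. Of the things shaped like the knob, the grey one is meant.

How it is judged:
By the outcome, as a careful person would: the job done as asked, in the order asked, and still so for the second after the job is handed in, while the arm keeps its last pose, push and grip.
It also fails if it takes over 35 s, if anything falls off the work surface, if the arm or the gripper's body presses on something with over 40 N, if the wrist force passes 120 N, or if a joint passes its speed limit or range.

## Working session

There is one attempt and no reset: what is moved stays moved. The work goes in short steps, Python scripts to look and compute and a shell command to move; the robot and the scene stay as the last step left them, time stands still between calls to the robot, and variables do not carry over. Pictures are saved under pics/ and viewed, at most 13 in all, crops included, and the job is handed in when it is done.

```bash
mkdir -p pics; ls
python3 - <<'E'
from bench import r
import cv2,numpy as np
s=r.read_state(); print({k:np.round(v,3) for k,v in s.items()})
for c in ("scene","side"):
    d=r.camera(c); cv2.imwrite(f"pics/{c}0.png",d["img"][:,:,::-1])
    print(c,np.round(d["camera_matrix"],1).tolist(),np.round(d["xyz"],4),np.round(d["attitude"],4))
    for t in ("pump","spindle_tip","knob","petri","vial","block"):
        print(t,[(round(o["score"],2),np.round(o["bbox"]).tolist()) for o in r.outline_of(t,c)])
E
```

```text
pics
{'time': np.float64(0.0), 'joint_positions': array([ 1.314,  0.333, -0.065,  1.461,  0.022,  1.35 , -0.088]), 'joint_vel': array([ 0.002, -0.001,  0.001,  0.   , -0.   , -0.001,  0.001]), 'joint_torque': array([-1.0000e-03, -6.2325e+01,  2.4000e-02, -3.8988e+01, -6.1000e-02,
        4.0000e-02,  0.0000e+00]), 'ee_pos': array([ 0.145, -0.608,  0.233]), 'eef_rot': array([ 0.993,  0.117, -0.   , -0.001]), 'ft_force': array([-0.309,  0.178, -0.433]), 'torque': array([0.018, 0.008, 0.01 ]), 'grip_force': np.float64(0.0), 'width': np.float64(0.087)}
scene [[459.3, 0.0, 322.4], [0.0, 459.3, 201.1], [0.0, 0.0, 1.0]] [-0.154   0.4053  0.9148] [-0.3586  0.8483 -0.3589  0.1516]
pump [(0.87, [368.0, 178.0, 47.0, 45.0]), (0.49, [342.0, 229.0, 22.0, 18.0])]
spindle_tip [(0.6, [370.0, 164.0, 7.0, 8.0])]
knob [(0.87, [333.0, 260.0, 15.0, 24.0]), (0.84, [342.0, 231.0, 20.0, 17.0]), (0.83, [396.0, 235.0, 21.0, 14.0]), (0.68, [364.0, 246.0, 18.0, 24.0])]
petri [(0.61, [251.0, 296.0, 32.0, 26.0])]
vial [(0.43, [384.0, 213.0, 5.0, 24.0])]
block [(0.74, [285.0, 272.0, 21.0, 17.0])]
side [[485.1, 0.0, 323.6], [0.0, 485.1, 209.0], [0.0, 0.0, 1.0]] [-0.1895 -0.9884  0.5621] [ 0.7811 -0.2563  0.1625 -0.5457]
pump [(0.68, [424.0, 305.0, 63.0, 31.0])]
spindle_tip [(0.64, [283.0, 241.0, 20.0, 15.0])]
knob [(0.84, [311.0, 288.0, 23.0, 21.0]), (0.77, [296.0, 274.0, 23.0, 20.0]), (0.65, [327.0, 311.0, 19.0, 26.0])]
petri [(0.79, [282.0, 241.0, 18.0, 14.0])]
vial [(0.77, [364.0, 304.0, 9.0, 34.0])]
block []
```

```bash
python3 - <<'E'
import cv2
a=cv2.imread("pics/scene0.png")[130:320,230:430]; cv2.imwrite("pics/scene0c.png",cv2.resize(a,None,fx=3.15,fy=3.15,interpolation=cv2.INTER_CUBIC))
a=cv2.imread("pics/side0.png")[170:350,250:480]; cv2.imwrite("pics/side0c.png",cv2.resize(a,None,fx=3.3,fy=3.3,interpolation=cv2.INTER_CUBIC))
E
cat > h.py <<'E'
import numpy as np
from scipy.spatial.transform import Rotation as R
def ray(d,u,v):
    K=d["camera_matrix"]; w=R.from_quat(d["attitude"]).apply([(u-K[0,2])/K[0,0],(v-K[1,2])/K[1,1],1]); return np.array(d["xyz"]),w
def atz(d,u,v,z):
    o,w=ray(d,u,v); return o+w*(z-o[2])/w[2]
def proj(d,P):
    p=R.from_quat(d["attitude"]).inv().apply(np.atleast_2d(P)-d["xyz"]); K=d["camera_matrix"]
    return np.c_[p[:,0]/p[:,2]*K[0,0]+K[0,2],p[:,1]/p[:,2]*K[1,1]+K[1,2]]
E
python3 - <<'E'
from bench import r
from h import *
d=r.camera("scene")
for n,u,v,z in [("A",333,260,.02),("B",342,231,.02),("C",396,235,.02),("D",364,246,.02),("spin",370,164,.1),("petri",251,296,.01),("vial",384,213,.03),("block",285,272,.01)]: print(n,atz(d,u,v,z).round(3))
d=r.camera("side")
for n,u,v,z in [("A",311,288,.02),("B",296,274,.02),("C",327,311,.02),("vial",364,304,.03),("petri",283,241,.01)]: print(n,atz(d,u,v,z).round(3))
E
```

```text
A [ 0.339 -0.111  0.02 ]
B [ 0.391 -0.196  0.02 ]
C [ 0.283 -0.287  0.02 ]
D [ 0.316 -0.199  0.02 ]
spin [ 0.462 -0.378  0.1  ]
petri [0.403 0.096 0.01 ]
vial [ 0.351 -0.317  0.03 ]
block [ 0.4   -0.006  0.01 ]
A [ 0.323 -0.192  0.02 ]
B [ 0.332 -0.116  0.02 ]
C [ 0.297 -0.289  0.02 ]
vial [ 0.363 -0.327  0.03 ]
petri [0.415 0.085 0.01 ]
```

View pics/scene0c.png

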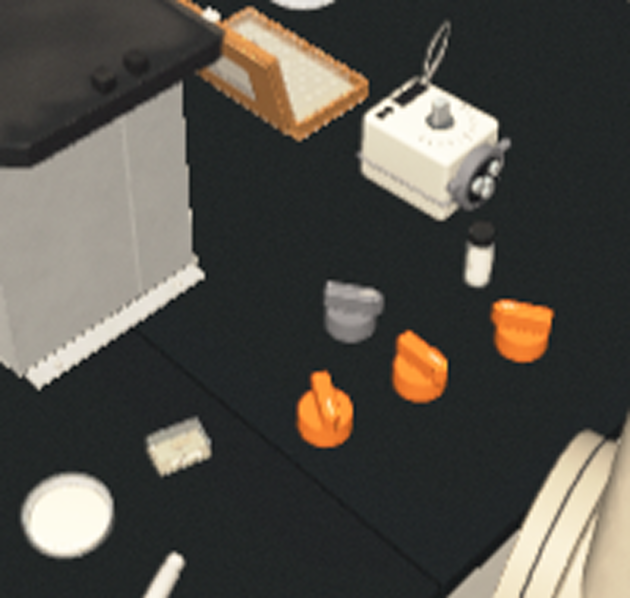

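View pics/side0c.png

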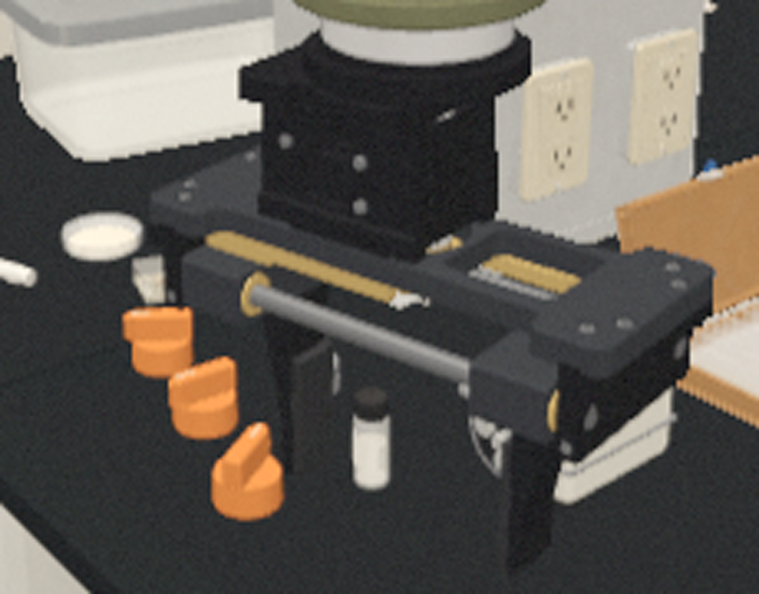

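```bash
python3 -m pendant '[[0.025,-0.026,0,0],[0.025,-0.026,0,0],[0.025,-0.026,0,0],[0.025,-0.026,0,0],[0.025,-0.026,0,0],[0.025,-0.026,0,0],[0.025,-0.026,0,0]]' 1
python3 - <<'E'
from bench import r
from h import *
import cv2
for c in ("wrist","scene","side"):
    d=r.camera(c); cv2.imwrite(f"pics/{c}1.png",d["img"][:,:,::-1])
    print(c,np.round(d["xyz"],4),np.round(d["attitude"],4),d["camera_matrix"][0])
    for t in ("pump","spindle_tip","knob","vial"):
        for o in r.outline_of(t,c): 
            b=o["bbox"]; print(t,round(o["score"],2),np.round(b).tolist(), atz(d,b[0],b[1],{"pump":.08,"spindle_tip":.1}.get(t,.02)).round(3))
print(r.read_state()["ee_pos"])
E
```

```text
time: 1.38
ee_pos: [0.2735, -0.3888, 0.2337]
eef_rot: [0.993, 0.117, 0.0, 0.0]
ft_force: [0.7, 0.2, -0.6]
width: 0.0868
grip_force: 0.0
wrist [ 0.3498 -0.3715  0.3842] [ 0.7771 -0.613  -0.0885  0.1117] [311.89943591   0.         321.60418115]
pump 0.6 [356.0, 22.0, 95.0, 44.0] [ 0.421 -0.385  0.08 ]
pump 0.48 [181.0, 18.0, 49.0, 32.0] [ 0.388 -0.236  0.08 ]
knob 0.92 [84.0, 50.0, 57.0, 44.0] [ 0.342 -0.111  0.02 ]
knob 0.73 [180.0, 17.0, 47.0, 34.0] [ 0.397 -0.208  0.02 ]
knob 0.68 [243.0, 133.0, 34.0, 42.0] [ 0.294 -0.292  0.02 ]
knob 0.66 [357.0, 22.0, 97.0, 44.0] [ 0.435 -0.389  0.02 ]
knob 0.65 [168.0, 88.0, 44.0, 46.0] [ 0.323 -0.202  0.02 ]
vial 0.85 [278.0, 74.0, 26.0, 24.0] [ 0.367 -0.318  0.02 ]
vial 0.47 [355.0, 23.0, 95.0, 46.0] [ 0.434 -0.387  0.02 ]
scene [-0.154   0.4053  0.9148] [-0.3586  0.8483 -0.3589  0.1516] [459.30658705   0.         322.36840715]
pump 0.82 [367.0, 179.0, 46.0, 44.0] [ 0.44  -0.344  0.08 ]
knob 0.74 [365.0, 248.0, 18.0, 23.0] [ 0.309 -0.197  0.02 ]
knob 0.6 [332.0, 262.0, 16.0, 24.0] [ 0.336 -0.105  0.02 ]
knob 0.54 [342.0, 230.0, 22.0, 20.0] [ 0.393 -0.197  0.02 ]
knob 0.53 [397.0, 235.0, 24.0, 12.0] [ 0.281 -0.288  0.02 ]
side [-0.1895 -0.9884  0.5621] [ 0.7811 -0.2563  0.1625 -0.5457] [485.14626493   0.         323.62704458]
pump 0.72 [422.0, 292.0, 63.0, 60.0] [ 0.426 -0.425  0.08 ]
spindle_tip 0.61 [420.0, 293.0, 67.0, 64.0] [ 0.397 -0.447  0.1  ]
knob 0.96 [327.0, 312.0, 24.0, 28.0] [ 0.295 -0.293  0.02 ]
knob 0.75 [310.0, 288.0, 22.0, 24.0] [ 0.321 -0.191  0.02 ]
knob 0.74 [346.0, 281.0, 18.0, 27.0] [ 0.403 -0.215  0.02 ]
knob 0.66 [296.0, 275.0, 24.0, 19.0] [ 0.327 -0.121  0.02 ]
vial 0.74 [364.0, 305.0, 6.0, 33.0] [ 0.37  -0.317  0.02 ]
vial 0.6 [282.0, 242.0, 22.0, 16.0] [0.399 0.063 0.02 ]
[ 0.27277327 -0.39054316  0.23348717]
```

View pics/wrist1.png

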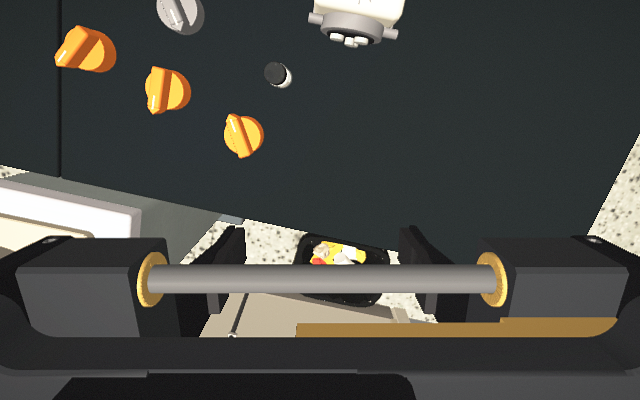

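```bash
python3 -m pendant '[[0.02,-0.015,0,0],[0.022,-0.015,0,0],[0.022,-0.015,0,0],[0.02,-0.015,0,0],[0,0,0,0]]'
cat > look.py <<'E'
import sys
from bench import r
from h import *
import cv2
n=sys.argv[1]
d=r.camera("wrist"); cv2.imwrite(f"pics/{n}.png",d["img"][:,:,::-1])
np.save(f"pics/{n}.npy",d,allow_pickle=True)
for t in ("pump","spindle_tip","knob"):
    for o in r.outline_of(t,"wrist"): 
        b=o["bbox"]; print(t,round(o["score"],2),np.round(b).tolist(), atz(d,b[0],b[1],{"pump":.08,"spindle_tip":.104}.get(t,.02)).round(3))
E
python3 look.py w2
```

```text
time: 2.55
ee_pos: [0.344, -0.3087, 0.2338]
eef_rot: [0.993, 0.12, 0.001, -0.0]
ft_force: [-0.0, 0.7, 0.5]
width: 0.0872
grip_force: 0.0
pump 0.59 [428.0, 69.0, 117.0, 134.0] [ 0.471 -0.378  0.08 ]
spindle_tip 0.76 [436.0, 72.0, 29.0, 19.0] [ 0.466 -0.379  0.104]
knob 0.96 [243.0, 96.0, 44.0, 47.0] [ 0.404 -0.204  0.02 ]
knob 0.87 [296.0, 205.0, 33.0, 44.0] [ 0.293 -0.289  0.02 ]
knob 0.74 [229.0, 166.0, 40.0, 47.0] [ 0.322 -0.201  0.02 ]
knob 0.73 [153.0, 132.0, 51.0, 37.0] [ 0.341 -0.11   0.02 ]
```

View pics/w2.png

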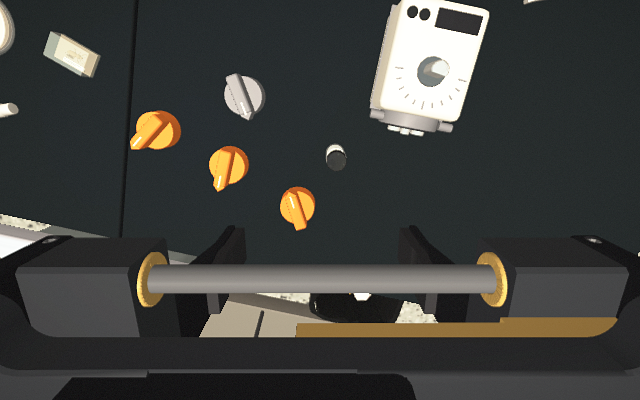

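Run:
```python
import cv2,numpy as np
a=cv2.imread("pics/w2.png")
f=lambda u,v,h:cv2.resize(a[v-h:v+h,u-h:u+h],(390,390),interpolation=cv2.INTER_CUBIC)
cv2.imwrite("pics/w2c.png",np.hstack([f(243,96,32),f(436,72,32)]))
```

```text
(no output)
```

View pics/w2c.png

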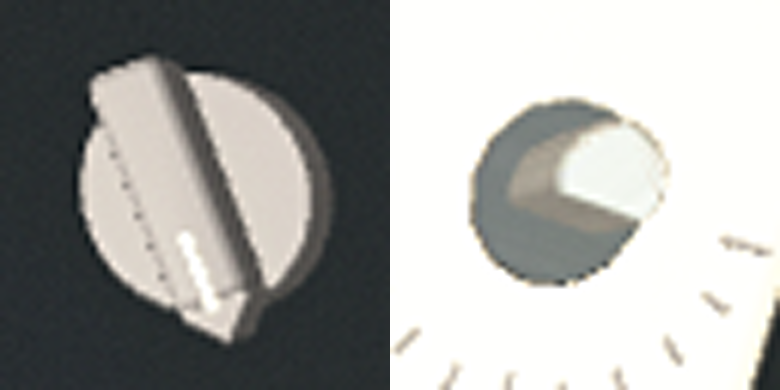

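```bash
cat > pose.py <<'E'
import numpy as np
from h import *
d=np.load("pics/w2.npy",allow_pickle=True).item()
s=64/390
k=lambda u,v,z: atz(d,211+u*s,64+v*s,z)
p=lambda u,v,z: atz(d,404+(u-390)*s,40+v*s,z)
deg=lambda w: np.degrees(np.arctan2(w[1],w[0])).round(1)
b,n=k(123,71,.04),k(232,343,.036); w=n-b
print("knob back/nose",b.round(4),n.round(4),np.linalg.norm(w[:2]),deg(w), "axis",(b+w/np.linalg.norm(w)*.022).round(4))
print("edges",deg(k(240,290,.04)-k(155,58,.04)),deg(k(180,310,.04)-k(100,115,.04)))
c=k(197,192,.02); print("disc",c.round(4))
a,e=p(556,190,.104),p(640,220,.104); t=e-a; nn=np.array([-t[1],t[0]])/np.hypot(*t[:2])
nn=nn if nn[0]<0 else -nn
print("chord",np.hypot(*t[:2]),"flat dir",deg(nn),"tip",((a+e)[:2]/2-nn*.0035).round(4))
E
python3 pose.py; python3 -c "
from bench import r
from h import *
s=r.read_state();m=R.from_quat(s['eef_rot']).as_matrix();print(s['ee_pos'],m.round(3),s['joint_positions'].round(3))"
```

```text
knob back/nose [ 0.4224 -0.1933  0.04  ] [ 0.3819 -0.2184  0.036 ] 0.047717404978669054 -148.2 axis [ 0.4038 -0.2048  0.0382]
edges -148.7 -146.9
disc [ 0.4052 -0.2041  0.02  ]
chord 0.012624245789058372 flat dir 175.9 tip [ 0.4687 -0.3808]
[ 0.34004166 -0.31334488  0.23350261] [[ 0.973  0.231 -0.   ]
 [ 0.231 -0.973 -0.   ]
 [-0.     0.    -1.   ]] [ 0.995 -0.01  -0.344  1.854 -0.003  1.297 -0.687]
```

```bash
python3 -m pendant '[[0.0218,-0.0226,0,0],[0.0218,-0.0226,0,0],[0.0218,-0.0226,0,0],[0.0218,-0.0225,0,0],[0,0,0.02,-0.11],[0,0,0.02,-0.11],[0,0,0.03,-0.105],[0,0,0.03,0]]' && python3 -m pendant '[[0,0,0.03,0],[0,0,0.03,0],[0,0,0.02,0],[0,0,0,0],[0,0,0,0]]'
python3 - <<'E'
from bench import r
from h import *
import cv2
print(np.array([r.read_state()['ee_pos']]).round(4),R.from_quat(r.read_state()['eef_rot']).as_euler('xyz',degrees=True))
I=[]
for c,(u,v) in (("scene",(342,225)),("side",(346,280))):
    d=r.camera(c); I.append(cv2.resize(d["img"][v-40:v+40,u-40:u+40,::-1],(390,390),interpolation=cv2.INTER_CUBIC))
cv2.imwrite("pics/g1.png",np.hstack(I))
E
```

```text
time: 3.42
ee_pos: [0.4045, -0.2058, 0.1329]
eef_rot: [0.96, 0.278, 0.0, 0.001]
ft_force: [0.4, -0.2, -0.5]
width: 0.087
grip_force: 0.0
time: 3.83
ee_pos: [0.4038, -0.205, 0.0533]
eef_rot: [0.961, 0.275, -0.001, -0.001]
ft_force: [-0.2, -0.4, 0.4]
width: 0.0868
grip_force: 0.0
[[ 0.4038 -0.205   0.0533]] [-1.79895819e+02  4.63339068e-02  3.19379377e+01]
```

View pics/g1.png

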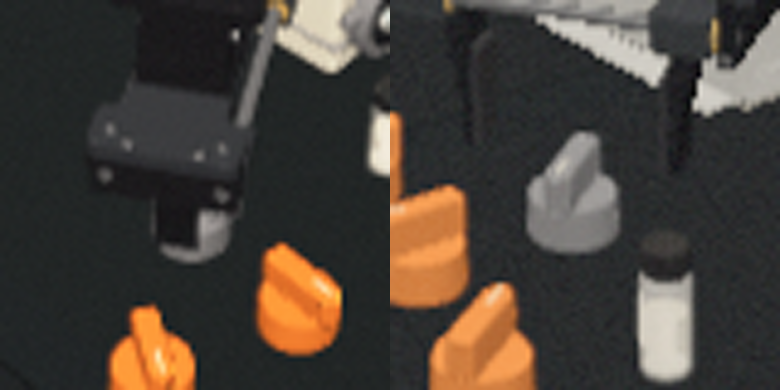

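The grey knob sits between the open fingers (side crop knob ≈(575,195), fingers at x≈475 and 680). Descend and grip.

```bash
python3 -m pendant '[[0,0,0.01,0],[0,0,0.009,0],[0,0,0,0]]' && python3 -m pendant '[[0,0,0,0],[0,0,0,0],[0,0,0,0],[0,0,0,0],[0,0,0,0],[0,0,0,0],[0,0,0,0],[0,0,0,0]]' 0 15; python3 -m pendant '[[0,0,0,0],[0,0,0,0],[0,0,0,0]]' 0 45;  python3 -m pendant '[[0,0,-0.03,0],[0,0,-0.03,0],[0,0,-0.03,0],[0,0,-0.03,0],[0,0,-0.03,0],[0,0,-0.03,0],[0,0,0,0]]'
```

```text
time: 4.18
ee_pos: [0.4039, -0.2044, 0.0333]
eef_rot: [0.961, 0.276, -0.001, -0.0]
ft_force: [-0.8, 0.0, -0.3]
width: 0.0873
grip_force: 0.0
time: 4.85
ee_pos: [0.4046, -0.2046, 0.0346]
eef_rot: [0.961, 0.276, 0.0, 0.0]
ft_force: [0.3, 0.2, 0.8]
width: 0.0417
grip_force: 0.0
time: 5.1
ee_pos: [0.4046, -0.2046, 0.0345]
eef_rot: [0.961, 0.276, 0.0, 0.0]
ft_force: [-0.3, -0.3, 0.2]
width: 0.0217
grip_force: 0.0
time: 5.68
ee_pos: [0.407, -0.2055, 0.2202]
eef_rot: [0.961, 0.276, 0.003, 0.003]
ft_force: [0.8, 0.1, 0.3]
width: 0.0004
grip_force: 0.0
```

The fingers were slower than I allowed for, so the lift started before they closed; I'll back off, reopen and look again.

```bash
python3 -m pendant '[[-0.02,0.02,0,0],[-0.02,0.02,0,0],[-0.02,0.02,0,0],[0,0,0,0],[0,0,0,0]]' 1; python3 look.py w3
python3 - <<'E'
import cv2,numpy as np
from h import *
d=np.load("pics/w3.npy",allow_pickle=True).item()
from bench import r
s=r.read_state(); print(s['ee_pos'],d['xyz'])
u,v=proj(d,[.4045,-.2045,.03])[0]; u,v=int(u),int(v); U,V=proj(d,[.4687,-.3808,.1])[0]; U,V=int(U),int(V); print(u,v,U,V)
a=cv2.copyMakeBorder(cv2.imread("pics/w3.png"),60,60,60,60,cv2.BORDER_CONSTANT)
f=lambda u,v,h:cv2.resize(a[60+v-h:60+v+h,60+u-h:60+u+h],(390,390),interpolation=cv2.INTER_CUBIC)
cv2.imwrite("pics/w3c.png",np.hstack([f(u,v,39),f(U,V,39)]))
E
```

```text
time: 6.1
ee_pos: [0.3849, -0.2883, 0.2141]
eef_rot: [0.962, 0.274, -0.0, -0.0]
ft_force: [0.3, 0.4, 0.3]
width: 0.0258
grip_force: 0.0
pump 0.56 [453.0, 152.0, 140.0, 135.0] [ 0.477 -0.373  0.08 ]
spindle_tip 0.84 [461.0, 169.0, 28.0, 15.0] [ 0.467 -0.378  0.104]
knob 0.92 [280.0, 231.0, 29.0, 31.0] [ 0.299 -0.284  0.02 ]
knob 0.89 [226.0, 176.0, 43.0, 43.0] [ 0.325 -0.199  0.02 ]
knob 0.59 [266.0, 122.0, 44.0, 44.0] [ 0.402 -0.208  0.02 ]
knob 0.57 [159.0, 120.0, 56.0, 36.0] [ 0.342 -0.109  0.02 ]
[ 0.38601175 -0.28619906  0.2145315 ] [ 0.45167095 -0.24819377  0.36459189]
262 118 462 168
```

View pics/w3c.png

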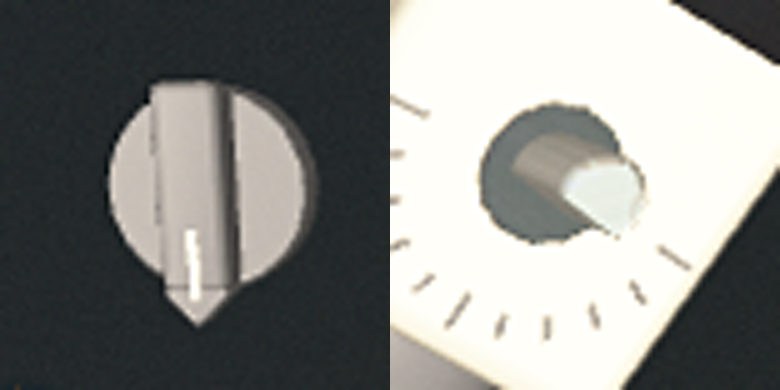

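```bash
cat > pose3.py <<'E'
import numpy as np
from h import *
d=np.load("pics/w3.npy",allow_pickle=True).item()
k=lambda u,v,z: atz(d,223+u*.2,79+v*.2,z)
p=lambda u,v,z: atz(d,423+(u-390)*.2,129+v*.2,z)
deg=lambda w: np.degrees(np.arctan2(w[1],w[0])).round(1)
b,n=k(188,84,.04),k(198,325,.034); w=n-b
print("knob",np.hypot(*w[:2]),deg(w),"axis",(b+w/np.linalg.norm(w)*.022).round(4))
print("edges",deg(k(237,285,.04)-k(220,90,.04)),deg(k(165,285,.04)-k(157,110,.04)))
print("disc",k(206,187,.02).round(4))
a,e=p(563,190,.104),p(622,238,.104); t=e-a; nn=np.array([-t[1],t[0]])/np.hypot(*t[:2])
nn=nn if nn[0]<0 else -nn
print("chord",np.hypot(*t[:2]),"flat dir",deg(nn),"tip",((a+e)[:2]/2-nn*.0035).round(4))
E
python3 pose3.py
python3 - <<'E'
from bench import r
from h import *
s=r.read_state();m=R.from_quat(s['eef_rot']).as_matrix();print(s['ee_pos'],np.degrees(np.arctan2(m[1,0],m[0,0])))
for P in ([.404,-.206],): print(m.T@(np.array([*P,.035])-s['ee_pos']))
E
```

```text
knob 0.0485793665595546 -150.1 axis [ 0.4047 -0.2044  0.0373]
edges -145.7 -148.8
disc [ 0.4054 -0.2036  0.02  ]
chord 0.013927192890098538 flat dir 175.0 tip [ 0.4698 -0.3815]
[ 0.38601175 -0.28619906  0.2145315 ] 32.11109572699024
[ 0.05784596 -0.05837018  0.17953772]
```

```bash
python3 -m pendant '[[0.02,-0.02,0,0],[0.02,-0.02,0,0],[0.02,-0.02,0,0],[0,0,0.03,0],[0,0,0.03,0],[0,0,0.03,0],[0,0,0.03,0],[0,0,0.03,0]]' 0.5 && python3 -m pendant '[[0,0,0.02,0],[0,0,0.01,0],[0,0,0,0]]' && python3 -m pendant '[[0,0,0,0],[0,0,0,0],[0,0,0,0],[0,0,0,0],[0,0,0,0],[0,0,0,0],[0,0,0,0],[0,0,0,0]]' 0 45
```

```text
time: 6.97
ee_pos: [0.4049, -0.2036, 0.0636]
eef_rot: [0.961, 0.277, 0.0, 0.0]
ft_force: [0.2, -0.3, -0.0]
width: 0.0434
grip_force: 0.0
time: 7.22
ee_pos: [0.4037, -0.2033, 0.033]
eef_rot: [0.961, 0.276, -0.001, -0.001]
ft_force: [-0.7, 0.2, -0.1]
width: 0.0434
grip_force: 0.0
time: 7.88
ee_pos: [0.4049, -0.2048, 0.0351]
eef_rot: [0.961, 0.276, 0.0, 0.0]
ft_force: [-1.5, 1.8, 6.5]
width: 0.014
grip_force: 45.0
```

```bash
python3 -m pendant '[[0,0,-0.015,0],[0,0,-0.03,0],[0,0,-0.03,0],[0,0,-0.03,0],[0,0,-0.03,0],[0,0,0,0]]' && python3 -m pendant '[[0,0,0,0.12],[0,0,0,0.12],[0,0,0,0.12],[0,0,0,0.12],[0,0,0,0.12],[0,0,0,0.04],[0,0,0,0]]' && python3 -m pendant '[[0,0.025,0,0],[0,0.025,0,0],[0,0.025,0,0],[0,0.025,0,0],[0,0.025,0,0],[0,0.025,0,0],[0,0.022,0,0],[0,0,0,0]]'; python3 look.py w4
python3 - <<'E'
import cv2,numpy as np
from h import *
d=np.load("pics/w4.npy",allow_pickle=True).item()
from bench import r
for i in range(3):
    r.camera("scene"); s=r.read_state();m=R.from_quat(s['eef_rot']).as_matrix(); print(s['ee_pos'].round(4),np.degrees(np.arctan2(m[1,0],m[0,0])),(m.T@(d['xyz']-s['ee_pos'])).round(4))
U,V=proj(d,[.469,-.381,.1])[0].astype(int); print(U,V)
a=cv2.copyMakeBorder(cv2.imread("pics/w4.png"),60,60,60,60,cv2.BORDER_CONSTANT)
f=lambda u,v,h:cv2.resize(a[60+v-h:60+v+h,60+u-h:60+u+h],(500,500),interpolation=cv2.INTER_CUBIC)
sc=r.camera("scene")["img"][110:210,310:430,::-1]
cv2.imwrite("pics/w4c.png",f(U,V,25)); cv2.imwrite("pics/s4.png",cv2.resize(sc,None,fx=4,fy=4))
E
```

```text
time: 8.38
ee_pos: [0.4072, -0.2056, 0.175]
eef_rot: [0.961, 0.276, 0.003, 0.003]
ft_force: [0.7, 0.0, -0.5]
width: 0.0133
grip_force: 45.0
time: 8.97
ee_pos: [0.4044, -0.2045, 0.1691]
eef_rot: [0.999, -0.042, -0.0, -0.0]
ft_force: [0.0, -0.2, -1.5]
width: 0.0134
grip_force: 45.0
time: 9.63
ee_pos: [0.3888, -0.3804, 0.1688]
eef_rot: [0.999, -0.042, -0.0, 0.001]
ft_force: [-1.3, 0.4, -0.6]
width: 0.0137
grip_force: 45.0
pump 0.81 [311.0, 87.0, 126.0, 168.0] [ 0.477 -0.38   0.08 ]
pump 0.55 [320.0, 247.0, 75.0, 106.0] [ 0.349 -0.376  0.08 ]
spindle_tip 0.7 [314.0, 98.0, 27.0, 15.0] [ 0.469 -0.383  0.104]
knob 0.74 [157.0, 246.0, 45.0, 30.0] [ 0.335 -0.203  0.02 ]
knob 0.57 [77.0, 242.0, 50.0, 42.0] [ 0.346 -0.119  0.02 ]
[ 0.3911 -0.3748  0.1695] -4.522695611151657 [ 0.0767  0.0066 -0.1498]
[ 0.3911 -0.3749  0.1696] -4.529906342316625 [ 0.0767  0.0065 -0.1497]
[ 0.391  -0.3751  0.1697] -4.545695739261307 [ 0.0768  0.0063 -0.1496]
311 98
```

View pics/w4c.png

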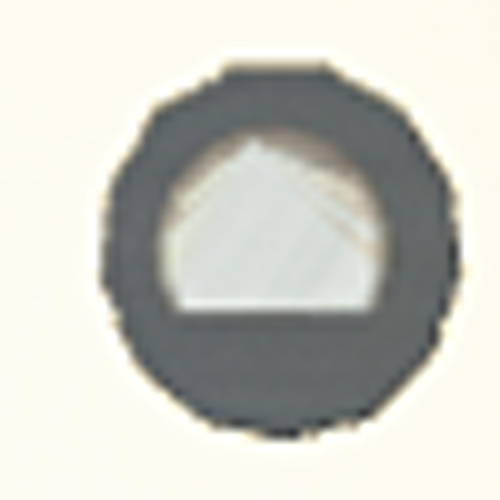

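```bash
cat > fit.py <<'E'
import cv2,numpy as np
from scipy.optimize import minimize
from h import *
from bench import r
d=r.camera("wrist"); s=r.read_state(); m=R.from_quat(s['eef_rot']).as_matrix()
U,V=proj(d,[.469,-.381,.1])[0].round().astype(int); h=25; S=10
g=cv2.cvtColor(d["img"],cv2.COLOR_RGB2HSV)[V-h:V+h,U-h:U+h]
bg=d["img"][V-h:V+h,U-h:U+h].astype(float)
big=cv2.resize(bg.mean(2),None,fx=S,fy=S,interpolation=cv2.INTER_CUBIC)
ring=np.median(bg.mean(2)[34:38,20:34]); 
n,l,st,c=cv2.connectedComponentsWithStats((big>ring+30).astype(np.uint8))
i=l[25*S,27*S]; M=(l==i).astype(np.uint8); print("ring",ring,"area px",st[i],i)
def poly(q):
    a=np.linspace(np.pi/3,2*np.pi-np.pi/3,60); P=.008*np.c_[np.cos(a),np.sin(a)]
    t=q[2]; P=P@np.array([[np.cos(t),np.sin(t)],[-np.sin(t),np.cos(t)]])+q[:2]
    uv=proj(d,np.c_[P,np.full(60,.103)]); return (((uv-[U-h,V-h])+.5)*S-.5)
def cost(q):
    A=np.zeros_like(M); cv2.fillPoly(A,[np.round(poly(q)*16).astype(int)],1,shift=4); return (A!=M).sum()/M.sum()
b=min((minimize(cost,[.469+dx,-.381+dy,np.radians(175.5+a)],method="Nelder-Mead",options=dict(initial_simplex=[[.469+dx,-.381+dy,np.radians(175.5+a)],[.471+dx,-.381,3.06],[.469,-.379+dy,3.06],[.469,-.381,3.16]])) for dx,dy,a in [(0,0,0),(.001,-.001,2),(-.001,.001,-2)]),key=lambda o:o.fun)
print("tip",b.x[:2].round(4),"flat",np.degrees(b.x[2]).round(2),"mismatch",round(b.fun,3))
hd=np.degrees(np.arctan2(m[1,0],m[0,0])); print("tcp",s['ee_pos'].round(4),"heading",hd.round(2),"cam off",(m.T@(d['xyz']-s['ee_pos'])).round(4), "tool delta",(m.T@(np.r_[b.x[:2],0]-s['ee_pos'])).round(4)[:2])
E
python3 fit.py
```

```text
ring 105.0 area px [  152   133   227   181 33752] 2
tip [ 0.4689 -0.3815] flat 180.66 mismatch 0.131
tcp [ 0.3909 -0.3754  0.1697] heading -4.58 cam off [ 0.0785  0.0005 -0.1505] tool delta [ 0.0782 -0.0002]
```

View pics/s4.png

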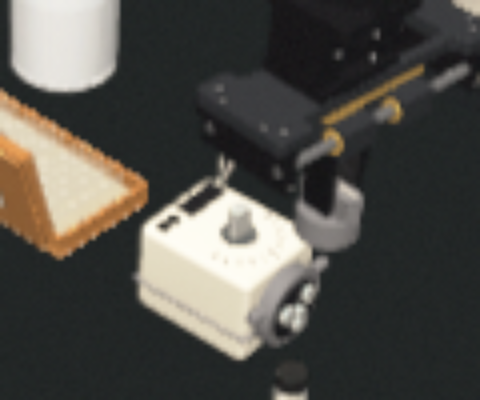

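```bash
cat >> fit.py <<'E'
cols=np.arange(st[i][0]+25,st[i][0]+st[i][2]-25); bot=np.array([np.where(M[:,c])[0].max() for c in cols]); 
k=np.polyfit(cols,bot,1); f=lambda x,y,z: atz(d,(x+.5)/S-.5+U-h,(y+.5)/S-.5+V-h,z)
a,e=f(cols[0],np.polyval(k,cols[0]),.1037),f(cols[-1],np.polyval(k,cols[-1]),.1037); t=e-a
fd=np.degrees(np.arctan2(t[0],-t[1])); print("bottom slope",np.degrees(np.arctan(k[0])),"resid",(bot-np.polyval(k,cols)).std(),"flat normal(deg)",fd, fd+180)
rows=M.any(1).nonzero()[0]; mid=M[:, :]; w=M.sum(1); y=int(np.argmax(w)); xs=np.where(M[y])[0]; L,Rr=f(xs[0],y,.1025),f(xs[-1],y,.1025); print("widest row",y,"mid",((L+Rr)/2).round(4),"w",np.linalg.norm(L-Rr))
print("flat mid",((a+e)/2).round(4))
C,_=cv2.findContours(M,cv2.RETR_EXTERNAL,cv2.CHAIN_APPROX_NONE)
v=(big[...,None].repeat(3,2)).clip(0,255).astype(np.uint8); cv2.drawContours(v,C,-1,(0,0,255),1); cv2.polylines(v,[poly(b.x).astype(int)],True,(0,255,0),1); cv2.imwrite("pics/fit.png",v)
E
python3 fit.py
```

```text
ring 105.33333333333333 area px [  151   131   226   183 33687] 2
tip [ 0.469  -0.3814] flat 181.11 mismatch 0.132
tcp [ 0.3908 -0.3756  0.1697] heading -4.6 cam off [ 0.0785  0.0005 -0.1505] tool delta [ 0.0783 -0.0005]
bottom slope -1.0948303158265593 resid 0.5851502768153548 flat normal(deg) -3.4613024107725345 176.53869758922747
widest row 229 mid [ 0.4707 -0.3817  0.1025] w 0.015037393163580397
flat mid [ 0.4654 -0.3813  0.1037]
```

View pics/fit.png

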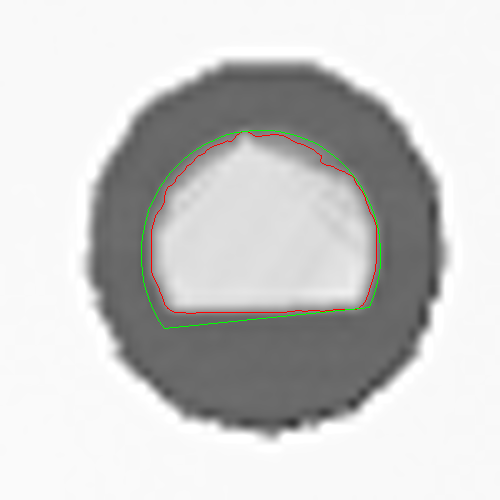

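Wrist view: spindle centred at full-image ≈(311,98), flat facing image-down (robot), well matched with the nose yaw. Move over it and lower to just above contact.

```bash
python3 -m pendant '[[0.02,0,0,0],[0.02,0,0,0],[0.02,0,0,0],[0.0185,-0.0004,0,0],[0,0,0,0],[0,0,0.013,0],[0,0,0.013,0],[0,0,0,0]]' && python3 -m pendant '[[0,0,0,0],[0,0,0.002,0],[0,0,0,0]]'
python3 - <<'E'
from bench import r
from h import *
import cv2
I=[]
for c in ("scene","side"):
    d=r.camera(c); u,v=proj(d,[.469,-.381,.105])[0].astype(int); I.append(cv2.resize(d["img"][v-30:v+30,u-30:u+30,::-1],(390,390),interpolation=cv2.INTER_CUBIC)); print(c,u,v)
cv2.imwrite("pics/ins.png",np.hstack(I)); s=r.read_state(); print(s['ee_pos'],s['ft_force'],s['torque'])
E
```

```text
time: 10.8
ee_pos: [0.4663, -0.3813, 0.1397]
eef_rot: [0.999, -0.041, -0.002, -0.001]
ft_force: [-0.9, 0.6, -0.8]
width: 0.0134
grip_force: 45.0
time: 11.05
ee_pos: [0.4686, -0.3822, 0.1417]
eef_rot: [0.999, -0.041, 0.0, 0.0]
ft_force: [0.3, -0.1, -0.6]
width: 0.0138
grip_force: 45.0
scene 368 161
side 421 266
[ 0.46893574 -0.3821407   0.14198617] [ 0.19094409 -0.41868758 -0.30693066] [-0.01189271 -0.05421164 -0.00783521]
```

View pics/ins.png

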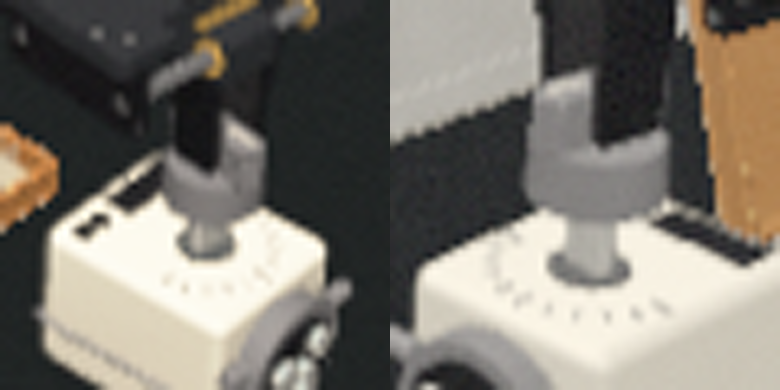

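```bash
python3 -m pendant '[[0,-0.0005,0.001,0],[0,0,0.001,0],[0,0,0.001,0],[0,0,0.001,0],[0,0,0.001,0],[0,0,0,0]]'; python3 -c "
from bench import r
s=r.read_state(); print(s['ee_pos'],s['ft_force'],s['torque'])"
```

```text
time: 11.65
ee_pos: [0.4689, -0.3814, 0.1363]
eef_rot: [0.999, -0.041, -0.0, -0.0]
ft_force: [-0.3, 0.4, -1.3]
width: 0.0133
grip_force: 45.0
[ 0.46886679 -0.38136955  0.13626269] [-0.30422695  0.39039698 -1.26113358] [ 0.05513056 -0.01023802  0.03797209]
```

```bash
python3 -m pendant '[[0,0,0.001,0],[0,0,0.001,0],[0,0,0.001,0],[0,0,0,0]]'; python3 -m pendant '[[0,0,0.001,0],[0,0,0.001,0],[0,0,0.001,0],[0,0,0,0]]'
```

```text
time: 11.98
ee_pos: [0.4689, -0.3814, 0.1333]
eef_rot: [0.999, -0.041, -0.0, -0.0]
ft_force: [1.0, -0.1, -0.5]
width: 0.0138
grip_force: 45.0
time: 12.32
ee_pos: [0.4689, -0.3814, 0.1303]
eef_rot: [0.999, -0.041, -0.0, -0.0]
ft_force: [-0.2, -0.5, -1.4]
width: 0.0134
grip_force: 45.0
```

```bash
python3 -m pendant '[[0,0,0.001,0],[0,0,0.001,0],[0,0,0.001,0],[0,0,0.001,0],[0,0,0.001,0],[0,0,0,0],[0,0,0,0]]'; python3 -m pendant '[[0,0,0.001,0],[0,0,0.001,0],[0,0,0.001,0],[0,0,0,0],[0,0,0,0]]'
```

```text
time: 12.9
ee_pos: [0.469, -0.3814, 0.1255]
eef_rot: [0.999, -0.041, -0.0, -0.0]
ft_force: [1.0, 0.6, -1.1]
width: 0.0139
grip_force: 45.0
time: 13.32
ee_pos: [0.4692, -0.3816, 0.123]
eef_rot: [0.999, -0.041, 0.0, 0.0]
ft_force: [-1.1, 0.7, 5.9]
width: 0.0139
grip_force: 45.0
```

Seated, and the spring (about 5 N) has started to give. Press on to the stop.

```bash
python3 -m pendant '[[0,0,0.001,0],[0,0,0.001,0],[0,0,0.001,0],[0,0,0.001,0],[0,0,0,0],[0,0,0,0]]'; python3 -m pendant '[[0,0,0.001,0],[0,0,0.001,0],[0,0,0,0],[0,0,0,0]]'
```

```text
time: 13.82
ee_pos: [0.4692, -0.3816, 0.1193]
eef_rot: [0.999, -0.041, 0.0, 0.0]
ft_force: [-2.1, 0.9, 9.0]
width: 0.0134
grip_force: 45.0
time: 14.15
ee_pos: [0.4693, -0.3817, 0.1185]
eef_rot: [0.999, -0.041, 0.001, 0.001]
ft_force: [-5.6, 3.7, 17.6]
width: 0.0134
grip_force: 45.0
```

```bash
Z='[[0,0,0,0],[0,0,0,0],[0,0,0,0],[0,0,0,0],[0,0,0,0],[0,0,0,0],[0,0,0,0],[0,0,0,0]]'; python3 -m pendant '[[0,0,0.0005,0],[0,0,0,0],[0,0,0,0],[0,0,0,0],[0,0,0,0],[0,0,0,0],[0,0,0,0],[0,0,0,0]]'
python3 -m pendant '[[0,0,0,0],[0,0,0,0],[0,0,0,0],[0,0,0,0],[0,0,0,0],[0,0,0,0],[0,0,0,0],[0,0,0,0]]'
python3 - <<'E'
from bench import r
from h import *
import cv2
I=[]
for c in ("scene","side"):
    d=r.camera(c); u,v=proj(d,[.469,-.381,.105])[0].astype(int); I.append(cv2.resize(d["img"][v-30:v+30,u-30:u+30,::-1],(390,390),interpolation=cv2.INTER_CUBIC))
cv2.imwrite("pics/end.png",np.hstack(I))
E
```

```text
time: 14.82
ee_pos: [0.4694, -0.3817, 0.1184]
eef_rot: [0.999, -0.041, 0.001, 0.001]
ft_force: [-6.5, 4.4, 19.8]
width: 0.0135
grip_force: 45.0
time: 15.48
ee_pos: [0.4694, -0.3817, 0.1184]
eef_rot: [0.999, -0.041, 0.001, 0.001]
ft_force: [-6.7, 5.2, 21.2]
width: 0.0134
grip_force: 45.0
```

View pics/end.png

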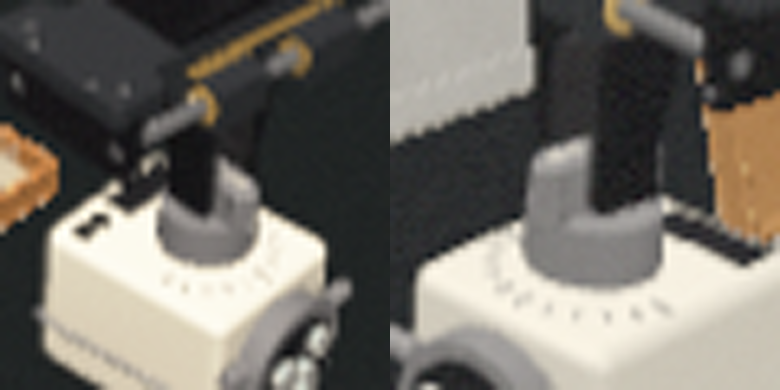

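The knob sits level and low on the pump in both crops (centre ≈(205,230) and ≈(595,240)). I'll hold for another 3.3 s and then hand in.

```bash
for i in 1 2 3 4 5; do python3 -m pendant '[[0,0,0,0],[0,0,0,0],[0,0,0,0],[0,0,0,0],[0,0,0,0],[0,0,0,0],[0,0,0,0],[0,0,0,0]]' | grep -E "time|pos|ft"; done; python3 -c "
from bench import r
print(r.close_job())"
```

```text
time: 16.25
ee_pos: [0.4694, -0.3817, 0.1184]
ft_force: [-7.6, 4.8, 20.6]
time: 16.92
ee_pos: [0.4694, -0.3817, 0.1185]
ft_force: [-7.0, 4.1, 21.3]
time: 17.58
ee_pos: [0.4694, -0.3817, 0.1184]
ft_force: [-6.6, 3.8, 21.1]
time: 18.25
ee_pos: [0.4694, -0.3817, 0.1184]
ft_force: [-6.8, 3.9, 20.3]
time: 18.92
ee_pos: [0.4695, -0.3817, 0.1184]
ft_force: [-6.0, 5.5, 21.6]
the job is handed in; nothing more can be done
None
```

The grey knob is fully on the spindle flat to flat, was held pressed against the stop at about 20 N for over 4 s, and was handed in at 18.9 s still gripped and pressed; a first grasp closed too late and missed, but the knob had not moved, and I never went near the petri dish, vial or block.

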